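# Close the port block with its threaded plug

## Robot

A 7-joint arm with a two-finger parallel gripper is mounted at the origin on a cart in front of the work surface, level with it; the furniture and walls round the work are solid. World frame = base frame: x ahead of the robot, y to its left, z up, the work surface at z = 0. Lengths are in m, angles in rad, forces in N, time in s.
With the tool pointing down it reaches from about 0.4 to 0.85 m from the base axis. Payload 10.4 kg.
Tool frame: the origin (TCP) lies between the finger pads; the fingertips stand ahead of it and the grasp point (between the pads) lies 5 mm behind it (manip.tip_extent is the z of the fingertips in the tool frame, in m); z points along the fingers, y is the line along which they close (so a half turn about z gives the same grasp; the last joint's range is limited). The gripper opens to 85 mm and grips with 20 to 120 N. Pads are 22 mm wide; open, the fingers measure 114 mm over their backs; the gripper's body (76 mm by 85 mm) begins 54 mm behind the grasp point. The pads swing forward as they close: fully open they stand 13 mm farther back than shut.
Start: joints at [-1.3, 0.332, -0.065, 1.46, 0.022, 1.35, -0.088], TCP at [0.181, 0.598, 0.245] pointing down, gripper open.
Joint ranges: [-2.6, 2.6], [-0.5, 2.12], [-1.47, 1.34], [0.16, 2.42], [-1.27, 4.41], [0.06, 2.06], [-2.6, 2.6]. Speed limits (rad/s): [2.22, 2.22, 2.79, 2.79, 3.14, 3.14, 3.14].

## Interface

Orientations are given as a unit quaternion [x, y, z, w].
In Python, from workcell import status, viewer, manip gives the robot as it stands.
- The arm moves only by the tool play_rows, never from a script. Its argument "plan" is one flat list of numbers, 7 for each row, row after row: the turn, a rotation vector about the tool's x, y, z in degrees, then the shift along the tool's x, y, z in m, then the opening, from 0 (shut) to 1 (fully open). In form: [ax, ay, az, dx, dy, dz, grip, ax, ay, az, dx, dy, dz, grip, ...]. A call has 1 to 20 rows; each row is the pose to reach, as a shift and turn from the pose commanded when the call began, along the tool's axes at that moment; what a row does not reach only later rows make up. A row lasts 1/8 s, in which the tool goes at most 62.5 mm and 10.7 degrees, less where a joint would pass 70% of its speed; a pose out of reach is approached as far as the arm can. A call with a gripper value outside its range is refused whole. The fingers move at their own pace and stop on an object; "squeeze" is the grip in N (left out, the last holds). Time passes only in rows, so rows that repeat a pose let the fingers close. It gives the time, the measured TCP pose, the force, the opening and the grip force at its end, in the units of the state.
- status.get_obs(): the state, without advancing time (a new reading comes with each control period).
- viewer.camera(name): name is "scene" or "top" or "wrist"; returns the picture (480x640x3 uint8, red, green, blue); there is no depth.
- viewer.camera_model(name): a dict with "fx", "fy", "cx", "cy" (pixels), "R" (3x3) and "t" (3): a world point X has camera coordinates R X + t. Camera axes: x right, y down, z forward; pixel columns grow to the right and rows downward; lengths in m; the calibration is good to about 2 mm. The wrist camera is an equidistant fisheye: a pixel r from the principal point sees the ray r / f radians off the axis. A picture is of the moment at which its call begins: read the wrist's pose just before it. camera_model takes no time and is no camera call; for the wrist camera it gives the pose at the moment of the call.
- manip.hand_in(): hands the job in; it is judged then, once.
The state is a dict: "clock": time; "joint_pos": joint angles; "joint_velocities": joint speeds; "tau": joint torques, N m; "position": TCP position; "ee_rot": TCP orientation; "ft_force": force on the tool from outside, world axes, zero at the start; "torque": the same for the moment, N m; "grip_width": opening from 0.0 (shut) to 1.0 (fully open); "grasp_force": force on a finger pad.
Only numpy, scipy, OpenCV 4.12 (cv2) and the standard library are available. Lean on these libraries where they do the work, as an engineer would, in place of code of your own. Each camera call takes 0.05 s, during which the arm holds its last target. There are 200 camera calls.

## Task

Close the metal port block with the loose hex-headed plug: set the plug upright into the threaded bore and feel for the thread start by turning it backward (anticlockwise seen from above) until it drops in, then screw it forward (clockwise) until its flange sits flush on the rim all round, and let go. Work gently, forcing neither the thread nor the block, and leave the jar, beaker, tape roll and small fitting where they stand.

Things in the scene. Friction and masses are not known exactly. Their poses are not given: they have to be found in the camera images.
- plug_hex (a point): Centre of the hexagon head of the loose steel plug (about 220 g), on its axis. Head 30 mm across flats, 28 mm tall: its top is 14 mm above this point, the flange's upper face 14 mm below. z points up along the plug; x is square to one pair of flats, the other pairs lie 60 and 120 degrees round.
- plug_flange (a point): Centre of the underside of the plug's round flange (54 mm across, 5 mm thick), the face that seats on the port's rim. On the plug's axis, 19 mm below plug_hex and 27 mm above the shank's end.
- plug: The plug; origin at the centre of its lower end, axes as plug_hex, 60 mm tall, standing upright on the worktop on its shank. Shank 27.6 mm across, 27 mm long, with three thread lugs 120 degrees apart (one along x), reaching 21 mm from the axis, 6.5 mm wide, 5 mm thick, their undersides about 5 mm above the shank's end.
- port_mouth (a point): Centre of the port's mouth, level with its rim, 40 mm above the worktop; z up. Boss 63 mm across outside; plain bore 46 mm across at the mouth. With the plug's flange seated, plug_flange coincides with this point.
- port: The port block, fixed to the worktop; origin at the centre of its underside, x and y along its sides. Aluminium plate 100 x 100 x 10 mm with four screw heads and the upright round boss in the middle. It carries the steel thread inside the bore. Plug and block must not be pressed together, nor turned against each other, with more than 45 N; fingers may push on the block with at most 25 N.
- bore_mid (a point): Point on the bore's axis 18 mm below the rim, amid the thread (32 mm inside, 3 starts 120 degrees apart, at an angle that differs each time, unrelated to the block's own yaw). Plug put in at random: lugs mostly rest on the thread's top, flange 9 to 14 mm above the rim; turning clockwise there meets solid stops. Sometimes it drops straight into the start.
- bore_floor (a point): Bottom of the bore, 38 mm below the rim. Turned back (anticlockwise from above, up to 1.8 rad) under a light push the lugs climb, may fall 3 mm off a stop, then drop into the start (0.25 rad wide): flange 2.5 to 4.5 mm up (at 5 to 8 mm it hangs on the edge: turn back a bit more). Then clockwise, sinking 4.5 mm per rad: 0.6 to 1 rad to flange on rim, about 0.3 rad more until it binds hard.
- jar: Bystander: a screw-top jar, 50 mm across, 72 mm tall, origin at the centre of its underside.
- beaker: Bystander: a glass beaker, 53 mm across, 70 mm tall, origin at the centre of its underside.
- tape: Bystander: a roll of tape lying flat, 58 mm across, 19 mm tall, origin at the centre of its underside.
- fitting: Bystander: a small grey tube fitting standing upright, 20 mm across, 34 mm tall, origin at the centre of its underside.
There are look-alikes about, which are no part of the job. What is shaped like the plug but yellow is not meant.

How it is judged:
On the way:
1. the plug has dropped into the thread start: upright in the bore, flange 2 to 5.3 mm above the rim (z of plug_flange in the frame of port_mouth between 0.002 and 0.0053 m and horizontal distance between plug_flange and port_mouth below 0.004 m and angle between plug's own z axis and vertical below 0.08 rad), for 0.15 s.
At the end, for the whole second after the job is handed in: The plug is screwed into the port: its flange is on the rim (within 1 mm), centred within 3 mm and upright within 0.03 rad, at rest and released (z of plug_flange in the frame of port_mouth between -0.002 and 0.001 m and horizontal distance between plug_flange and port_mouth below 0.003 m and angle between plug's own z axis and vertical below 0.03 rad and linear speed of plug below 0.01 m/s and contact force between the fingers and plug below 0.1 N); the robot touches nothing.
It fails at once if plug and port block pressed together with more than 45 N (thread or block forced) (contact force between plug and port above 45 N).
It fails at once if the fingers or arm push on the port block with more than 25 N (contact force between any of the fingers, the arm and port above 25 N).
It fails at once if a bystander is shifted by more than 30 mm (distance of any of jar, beaker, tape, fitting from where it was at the start of the episode above 0.03 m).
It also fails if it takes over 61 s, if anything falls off the work surface, if the arm or the gripper's body presses on something with over 40 N, if the wrist force passes 120 N, or if a joint passes its speed limit or range.

## Working session

There is one attempt and no reset: what is moved stays moved. The work goes in short steps, Python scripts to look and compute and a tool call to move; the robot and the scene stay as the last step left them, time stands still between calls to the robot, and variables do not carry over. Pictures are saved under pics/ and viewed, at most 10 in all, crops included, and the job is handed in when it is done.

Besides the shell and the picture viewer there is one more tool, called after "Request:" by a JSON object that holds its "fn" and its "kwargs", one argument or row to a line. play_rows: Moves the arm, as the interface text tells. Its arguments: {"type":"object","properties":{"plan":{"type":"array","items":{"type":"number"}},"squeeze":{"type":"number"}},"required":["plan"]}

```bash
mkdir -p pics; ls; python3 - <<'E'
from workcell import status, viewer, manip
import cv2, numpy as np
o=status.get_obs(); print({k:np.round(v,3) for k,v in o.items()}, manip.tip_extent)
for n in ("scene","top"):
    im=viewer.camera(n); cv2.imwrite(f"pics/{n}0.png",im[:,:,::-1])
    m=viewer.camera_model(n); print(n,m)
E
```

```text
pics
{'clock': np.float64(0.0), 'joint_pos': array([-1.3  ,  0.333, -0.065,  1.461,  0.022,  1.35 , -0.089]), 'joint_velocities': array([ 0.001, -0.   , -0.   ,  0.002, -0.001, -0.001, -0.001]), 'tau': array([ 0.0000e+00, -6.2542e+01,  4.9000e-02, -3.9162e+01,  1.6000e-02,
        9.0000e-03,  0.0000e+00]), 'position': array([0.181, 0.598, 0.245]), 'ee_rot': array([ 0.146,  0.989, -0.001, -0.   ]), 'ft_force': array([ 0.183,  0.054, -0.275]), 'torque': array([-0.007,  0.001, -0.035]), 'grasp_force': np.float64(0.0), 'grip_width': np.float64(1.001)} 0.014
scene {'fx': 466.3008746409016, 'fy': 466.3008746409016, 'cx': 330.8757156849466, 'cy': 248.6786747250835, 'R': array([[ 0.87138817, -0.49007972,  0.02246141],
       [-0.20280762, -0.40153586, -0.89310583],
       [ 0.44671212,  0.77368651, -0.4492855 ]]), 't': array([-0.3770612 ,  0.19331961,  0.62793578])}
top {'fx': 544.2267411725215, 'fy': 544.2267411725215, 'cx': 325.4995385658388, 'cy': 241.19109698557043, 'R': array([[-1.73284141e-03, -9.99998345e-01,  5.53578749e-04],
       [-9.89466732e-01,  1.63446044e-03, -1.44751217e-01],
       [ 1.44750073e-01, -7.98578659e-04, -9.89467927e-01]]), 't': array([0.07523757, 0.48375677, 1.16170219])}
```

View pics/top0.png

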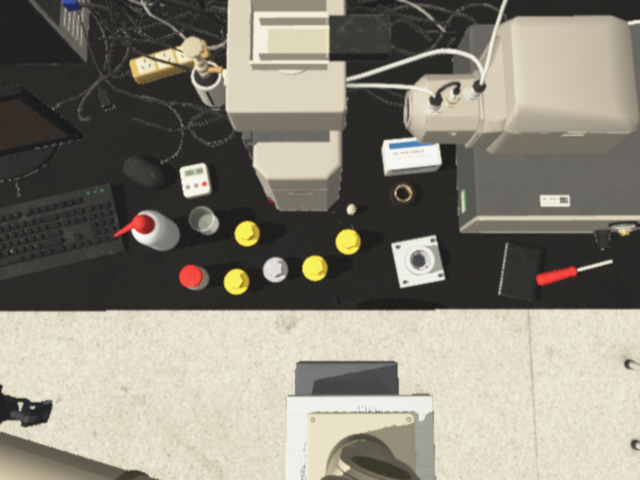

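View pics/scene0.png

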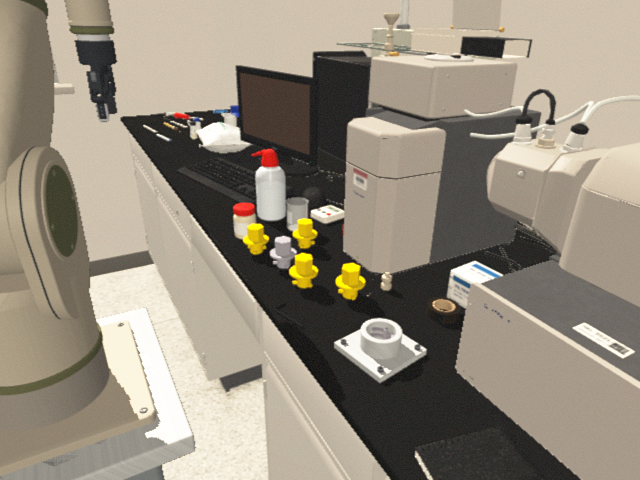

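The top view shows the steel plug, grey, at (275,270). Plug-shaped look-alikes, all yellow, are at (247,234), (236,281), (315,267) and (348,241). The grey fitting at (351,209) is small. The port is at (418,261), the jar at (194,277), the beaker at (204,220) and the tape at (404,193). In the scene view the plug is at (283,252) and the port at (381,340). I choose the grey plug and check it in a crop.

```bash
cat > h.py <<'E'
from workcell import status, viewer, manip
import cv2, numpy as np
from scipy.spatial.transform import Rotation as Rot
def ray(m,u,v,fish=False):
    x=np.array([(u-m['cx'])/m['fx'],(v-m['cy'])/m['fy']])
    if fish:
        r=np.hypot(*x); d=np.r_[x/max(r,1e-9)*np.sin(r),np.cos(r)]
    else: d=np.r_[x,1]
    R=np.array(m['R']); return -R.T@m['t'], R.T@d
def onplane(m,u,v,z,fish=False):
    c,d=ray(m,u,v,fish); return c+d*(z-c[2])/d[2]
def proj(m,X,fish=False):
    p=np.array(m['R'])@X+m['t']
    if fish:
        r=np.hypot(p[0],p[1]); th=np.arctan2(r,p[2]); return np.array([m['cx'],m['cy']])+m['fx']*th*p[:2]/max(r,1e-9)
    return np.array([m['fx']*p[0]/p[2]+m['cx'],m['fy']*p[1]/p[2]+m['cy']])
def blob(im,box,fn):
    """largest component inside box u0,v0,u1,v1; fn on hsv"""
    u0,v0,u1,v1=box; hsv=cv2.cvtColor(im[v0:v1,u0:u1],cv2.COLOR_RGB2HSV).astype(int)
    m=fn(hsv[...,0],hsv[...,1],hsv[...,2]).astype(np.uint8)
    cs,_=cv2.findContours(m,cv2.RETR_EXTERNAL,cv2.CHAIN_APPROX_NONE)
    c=max(cs,key=cv2.contourArea); return c+np.array([u0,v0])
E
python3 - <<'E'
from h import *
t=cv2.imread('pics/top0.png')[:,:,::-1]; s=cv2.imread('pics/scene0.png')[:,:,::-1]
mt=viewer.camera_model('top'); ms=viewer.camera_model('scene')
fn=lambda h,s,v:(v>70)&(s<90)
def show(n,c):
    (u,v),r=cv2.minEnclosingCircle(c); print(n,np.round([u,v,r],1),cv2.boundingRect(c),cv2.contourArea(c)); return u,v
c=blob(t,(258,250,293,290),fn); u,v=show('plug top',c)
for z in (0.027,0.03,0.06): print(z,np.round(onplane(mt,u,v,z),4))
c2=blob(s,(265,230,298,275),fn); x,y,w,h=cv2.boundingRect(c2); show('plug sc',c2)
P=onplane(mt,u,v,.03)
for z in (0,.03,.06): print(proj(ms,np.r_[P[:2],z]).round(1),proj(mt,np.r_[P[:2],z]).round(1))
c=blob(t,(385,228,455,295),fn); print('plate rect',cv2.minAreaRect(c)); (u,v),_,_=cv2.minAreaRect(c)
print('port',onplane(mt,u,v,.01).round(4))
for n,z,(u,v) in (('jar',.07,(194,276)),('beaker',.07,(204,219)),('tape',.019,(404,193)),('fit',.034,(351,209)),('y1',.05,(247,234)),('y2',.05,(236,281)),('y3',.05,(315,267)),('y4',.05,(348,241))): print(n,onplane(mt,u,v,z).round(3))
a=cv2.resize(t[225:305,225:305],(480,480),interpolation=cv2.INTER_CUBIC)
b=cv2.resize(s[215:295,240:320],(480,480)[:2],interpolation=cv2.INTER_CUBIC)[:, :310]
cv2.imwrite('pics/crop1.png',np.hstack([a,b])[:,:,::-1])
E
```

```text
plug top [274.9 269.2  13.4] (262, 256, 26, 27) 516.0
0.027 [0.423  0.1857 0.027 ]
0.03 [0.4227 0.1854 0.03  ]
0.06 [0.4199 0.1826 0.06  ]
plug sc [283.  251.8  16.9] (269, 235, 28, 34) 590.5
[282.5 264.8] [276.1 270.5]
[282.2 251.8] [274.9 269.2]
[281.8 238.5] [273.6 267.9]
plate rect ((417.61541748046875, 261.076904296875), (47.85233688354492, 47.85234069824219), 78.69007110595703)
port [ 0.4423 -0.1313  0.01  ]
jar [0.405 0.353 0.07 ]
beaker [0.527 0.335 0.07 ]
tape [ 0.596 -0.103  0.019]
fit [0.556 0.018 0.034]
y1 [0.498 0.245 0.05 ]
y2 [0.396 0.267 0.05 ]
y3 [0.425 0.097 0.05 ]
y4 [0.482 0.026 0.05 ]
```

View pics/crop1.png

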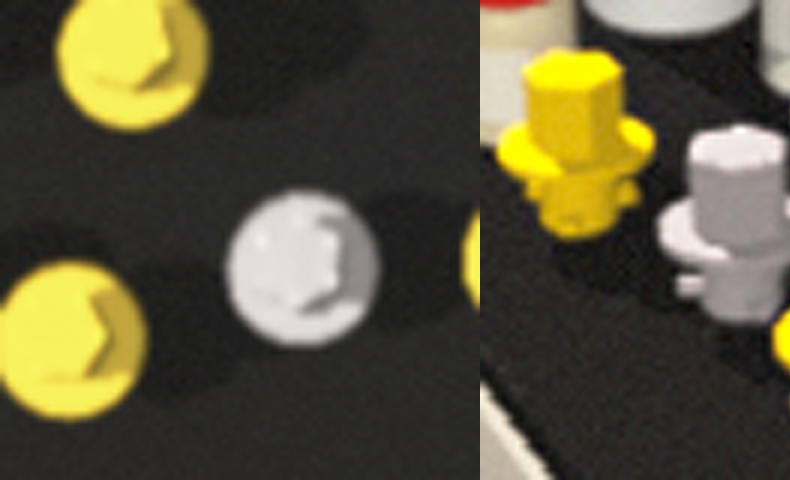

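The crop confirms it: the grey hex-headed plug with flange and lugs sits at crop (303,268), top view (275,269), and its neighbours are yellow. Moving above it.

Request:
{"fn": "play_rows", "kwargs": {
  "plan": [0, 0, 0, -0.044, -0.04, 0, 1, 0, 0, 0, -0.088, -0.081, 0, 1, 0, 0, 0, -0.132, -0.121, 0, 1, 0, 0, 0, -0.176, -0.162, 0, 1, 0, 0, 0, -0.22, -0.202, 0, 1, 0, 0, 0, -0.264, -0.243, 0, 1, 0, 0, 0, -0.308, -0.283, 0, 1, 0, 0, 0, -0.351, -0.324, 0, 1, 0, 0, 0, -0.351, -0.324, 0.03, 1, 0, 0, 0, -0.351, -0.324, 0.05, 1, 0, 0, 0, -0.351, -0.324, 0.05, 1, 0, 0, 0, -0.351, -0.324, 0.05, 1]
}}

```text
clock: 1.6
position: [0.4233, 0.1867, 0.196]
ee_rot: [0.146, 0.989, 0.0, 0.0]
ft_force: [0.5, -0.4, 0.7]
grip_width: 0.999
grasp_force: 0.0
```

```bash
python3 - <<'E'
from h import *
o=status.get_obs(); m=viewer.camera_model('wrist'); im=viewer.camera('wrist'); cv2.imwrite('pics/w1.png',im[:,:,::-1])
print(o['clock'],o['joint_pos'].round(3),o['position'].round(4),Rot.from_quat(o['ee_rot']).as_matrix().round(3),m)
print(proj(m,np.array([.423,.186,.06]),True))
E
```

```text
1.6 [-8.100e-01 -3.000e-03  2.970e-01  1.953e+00  1.000e-03  1.190e+00
  7.640e-01] [0.4233 0.1867 0.196 ] [[-0.957  0.289  0.001]
 [ 0.289  0.957  0.   ]
 [-0.     0.001 -1.   ]] {'fx': 371.64829954431775, 'fy': 371.64829954431775, 'cx': 317.3860960369897, 'cy': 241.94452294601945, 'R': array([[ 2.88799012e-01,  9.57389270e-01,  9.56979003e-04],
       [ 9.19644503e-01, -2.77690828e-01,  2.77744114e-01],
       [ 2.66174979e-01, -7.93321452e-02, -9.60654616e-01]]), 't': array([-0.30100492, -0.35994342,  0.23408378])}
[316.42268963 233.92471684]
```

View pics/w1.png

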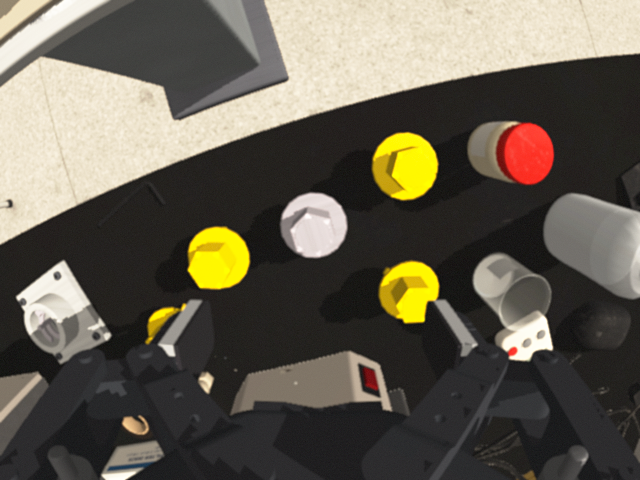

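The wrist view shows the grey plug at (314,225), with yellow ones around it, and the port at (62,312). Next: the hexagon's yaw.

```bash
python3 - <<'E'
from h import *
im=cv2.imread('pics/w1.png')[:,:,::-1]; m=viewer.camera_model('wrist')
c=blob(im,(270,185,358,265),lambda h,s,v:(v>70)&(s<90)&~((h>20)&(h<35)&(s>60)))
e=cv2.fitEllipse(c); print(e, onplane(m,*e[0],.03,True).round(4), onplane(m,*e[0],.027,True).round(4))
g=cv2.cvtColor(im[185:265,274:354],cv2.COLOR_RGB2GRAY); g=cv2.createCLAHE(3,(2,2)).apply(g)
cv2.imwrite('pics/crop2.png',cv2.resize(g,(560,560),interpolation=cv2.INTER_CUBIC))
E
```

```text
((313.59417724609375, 224.716064453125), (65.63524627685547, 67.05243682861328), 103.97399139404297) [0.4228 0.1838 0.03  ] [0.4234 0.1836 0.027 ]
```

View pics/crop2.png

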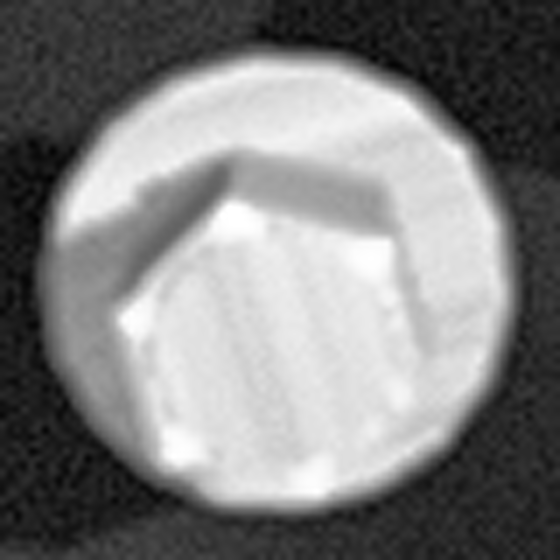

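The crop shows the hexagon's top corners at about (240,205), (393,245), (425,395), (310,487), (172,458) and (122,308), inside the flange circle.

```bash
python3 - <<'E'
from h import *
m=viewer.camera_model('wrist'); o=status.get_obs(); R=Rot.from_quat(o['ee_rot']).as_matrix()
V=[(240,205),(393,245),(425,395),(310,487),(172,458),(122,308)]
W=np.array([onplane(m,(x+.5)/7-.5+274,(y+.5)/7-.5+185,.06,True) for x,y in V])
c=W.mean(0); d=(W-c)[:,:2]; print(c.round(4), np.hypot(*d.T).round(4)); a=np.degrees(np.arctan2(d[:,1],d[:,0])); print(a.round(1))
v=a%60; z=np.exp(1j*np.radians(a*6)).mean(); vert=np.degrees(np.angle(z))/6; print('vertex dir mod60',vert,abs(z),'flat normals',(vert+30)%60)
ty=np.degrees(np.arctan2(R[1,1],R[0,1])); print('tool y yaw',ty,'need world turn (mod60)',(vert+30-ty+30)%60-30)
p=o['position']; 
for P in (c[:2],np.array([.423,.1838])): print('tool shift',(R.T@np.r_[P-p[:2],0]).round(4))
E
```

```text
[0.4231 0.1836 0.06  ] [0.0162 0.0167 0.0164 0.0155 0.0164 0.017 ]
[ 176.8  116.5   56.    -3.8  -60.3 -122.8]
vertex dir mod60 -2.932158831941436 0.9916404654920272 flat normals 27.067841168058564
tool y yaw 73.18373516118056 need world turn (mod60) 13.884106006878
tool shift [-0.0006 -0.0032 -0.    ]
tool shift [-0.0004 -0.003  -0.    ]
```

Request:
{"fn": "play_rows", "kwargs": {
  "plan": [0, 0, 10, 0, -0.001, 0.01, 1, 0, 0, 20, 0, -0.002, 0.02, 1, 0, 0, 30, 0, -0.0025, 0.03, 1, 0, 0, 40, 0, -0.0025, 0.04, 1, 0, 0, 50, 0, -0.0025, 0.05, 1, 0, 0, 60, 0, -0.0025, 0.06, 1, 0, 0, 70, 0, -0.0025, 0.06, 1, 0, 0, 80, 0, -0.0025, 0.06, 1, 0, 0, 90, 0, -0.0025, 0.06, 1, 0, 0, 100, 0, -0.0025, 0.06, 1, 0, 0, 106, 0, -0.0025, 0.07, 1, 0, 0, 106, -0.0005, -0.0025, 0.09, 1, 0, 0, 106, -0.0005, -0.0025, 0.11, 1, 0, 0, 106, -0.0005, -0.0025, 0.125, 1, 0, 0, 106, -0.0005, -0.0025, 0.14, 1, 0, 0, 106, -0.0005, -0.0025, 0.146, 1, 0, 0, 106, -0.0005, -0.0025, 0.146, 1]
}}

```text
clock: 3.78
position: [0.4228, 0.1839, 0.0492]
ee_rot: [0.878, 0.478, -0.0, 0.0]
ft_force: [-0.5, 0.3, -0.5]
grip_width: 1.0
grasp_force: 0.0
```

Request:
{"fn": "play_rows", "kwargs": {
  "plan": [0, 0, 0, 0, 0, 0, 0.6, 0, 0, 0, 0, 0, 0, 0.5, 0, 0, 0, 0, 0, 0, 0.4, 0, 0, 0, 0, 0, 0, 0, 0, 0, 0, 0, 0, 0, 0, 0, 0, 0, 0, 0, 0, 0, 0, 0, 0, 0, 0, 0, 0],
  "squeeze": 50
}}

```text
clock: 4.65
position: [0.4231, 0.1841, 0.0497]
ee_rot: [0.878, 0.478, 0.0, -0.0]
ft_force: [-1.0, -0.8, 4.7]
grip_width: 0.339
grasp_force: 49.5
```

```bash
python3 - <<'E'
from h import *
o=status.get_obs(); print({k:np.round(v,4) for k,v in o.items()}); im=viewer.camera('wrist'); cv2.imwrite('pics/w2.png',im[:,:,::-1])
E
```

```text
{'clock': np.float64(4.65), 'joint_pos': array([-0.8226,  0.1968,  0.3389,  2.1006, -0.0865,  0.8564, -1.0061]), 'joint_velocities': array([-0.0012, -0.0014, -0.0012, -0.0003, -0.0001, -0.0005, -0.0007]), 'tau': array([-3.81000e-02, -3.90343e+01,  2.59760e+00, -2.91402e+01,
        9.30000e-03, -5.56900e-01, -1.72000e-02]), 'position': array([0.4231, 0.1841, 0.0497]), 'ee_rot': array([ 8.781e-01,  4.784e-01,  3.000e-04, -1.000e-04]), 'ft_force': array([-1.0022, -0.7894,  4.7164]), 'torque': array([-0.1419,  0.3672, -0.0318]), 'grasp_force': np.float64(49.4771), 'grip_width': np.float64(0.3394)}
```

View pics/w2.png

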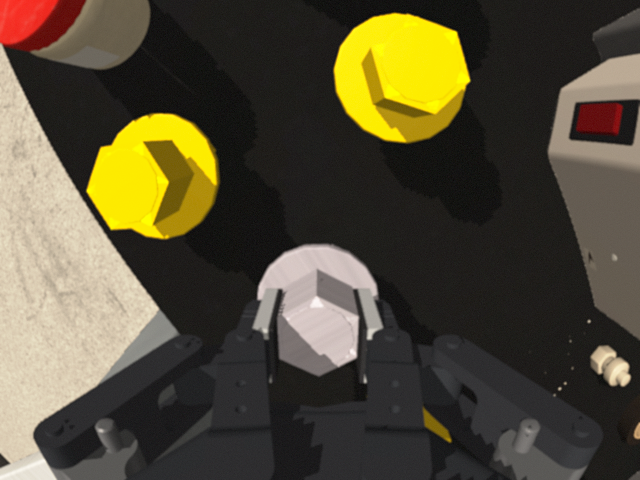

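The plug is held on its flats, with the flange centred between the fingers at (317,290). Lifting and going beside the port to look at it from above.

Request:
{"fn": "play_rows", "kwargs": {
  "plan": [0, 0, 0, 0, 0, -0.02, 0, 0, 0, 0, 0, 0, -0.05, 0, 0, 0, 0, 0, 0, -0.08, 0, 0, 0, 0, 0, 0, -0.11, 0, 0, 0, 0, -0.02, 0.012, -0.12, 0, 0, 0, 0, -0.05, 0.03, -0.12, 0, 0, 0, 0, -0.09, 0.054, -0.12, 0, 0, 0, 0, -0.13, 0.077, -0.12, 0, 0, 0, 0, -0.17, 0.101, -0.12, 0, 0, 0, 0, -0.21, 0.125, -0.12, 0, 0, 0, 0, -0.25, 0.149, -0.12, 0, 0, 0, 0, -0.285, 0.17, -0.12, 0, 0, 0, 0, -0.305, 0.182, -0.12, 0, 0, 0, 0, -0.313, 0.186, -0.12, 0, 0, 0, 0, -0.313, 0.186, -0.12, 0, 0, 0, 0, -0.313, 0.186, -0.12, 0]
}}

```text
clock: 6.7
position: [0.4094, -0.1789, 0.169]
ee_rot: [0.878, 0.479, -0.0, -0.0]
ft_force: [0.2, -0.3, -2.0]
grip_width: 0.341
grasp_force: 50.2
```

```bash
python3 - <<'E'
from h import *
o=status.get_obs(); m=viewer.camera_model('wrist'); im=viewer.camera('wrist'); cv2.imwrite('pics/w3.png',im[:,:,::-1])
R=Rot.from_quat(o['ee_rot']).as_matrix(); np.save('w3.npy',np.array([dict(m=m,p=o['position'],R=R)],dtype=object),allow_pickle=True)
print(o['clock'],o['joint_pos'].round(3),o['position'].round(4),o['ft_force'],o['grasp_force'])
print('cam',(-m['R'].T@m['t']).round(3),proj(m,np.array([.4423,-.1313,.04]),True), proj(m,np.r_[o['position'][:2],o['position'][2]-.02],True))
mt=viewer.camera_model('top');t=viewer.camera('top'); cv2.imwrite('pics/top3.png',t[:,:,::-1])
E
```

```text
6.7 [-0.493 -0.048  0.799  2.042  0.038  1.135 -0.282] [ 0.4094 -0.1789  0.169 ] [ 0.201236   -0.30195178 -1.97800623] 50.15780149027705
cam [ 0.447 -0.12   0.298] [320.41460746 155.27660486] [317.75590067 300.73720563]
```

View pics/w3.png

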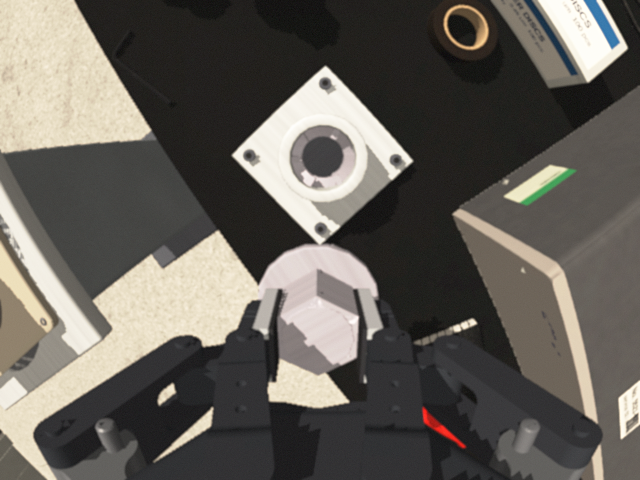

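The port is at (323,157), the thread ring is visible inside the bore, and the plug sits in hand with its flange arc topping at (318,244). Fitting circles to both.

```bash
cat > fit.py <<'E'
from h import *
from scipy.optimize import least_squares
d=np.load('w3.npy',allow_pickle=True)[0]; m,p,R=d['m'],d['p'],d['R']
im=cv2.imread('pics/w3.png')[:,:,::-1]
def cast(c,z): return np.array([onplane(m,u,v,z,True)[:2] for u,v in np.asarray(c).reshape(-1,2)])
hsv=cv2.cvtColor(im,cv2.COLOR_RGB2HSV).astype(int)
# plate
c=blob(im,(225,60,420,243),lambda h,s,v:v>110)
W=cast(c,.01); r=cv2.minAreaRect((W*1000).astype(np.float32)); print('plate',r)
g=cv2.cvtColor(im,cv2.COLOR_RGB2GRAY)
def circ(P,r0=None):
    f=(lambda q:np.hypot(*(P-q[:2]).T)-(r0 or q[2])); return least_squares(f,np.r_[P.mean(0),.025],loss='soft_l1',f_scale=.0007).x
# bore edge: radial strongest bright->dark going inward near r=23mm at z=.04
def edges(C,z,rr,sgn,angs):
    out=[]
    for a in angs:
        q=np.array([proj(m,np.r_[C+r*np.array([np.cos(a),np.sin(a)]),z],True) for r in rr]).astype(np.float32)
        s=cv2.remap(g,q[:,:1].copy(),q[:,1:].copy(),cv2.INTER_LINEAR).ravel().astype(float); k=np.argmax(sgn*np.gradient(cv2.GaussianBlur(s[:,None],(1,5),1).ravel()))
        out.append(C+rr[k]*np.array([np.cos(a),np.sin(a)]))
    return np.array(out)
C=np.array([.4423,-.1313])
for _ in range(2):
    E=edges(C,.04,np.arange(.019,.027,.0002),1,np.linspace(0,2*np.pi,72)[:-1]); q=circ(E); C=q[:2]
print('bore',q)
# flange near arc, underside plane
zf=p[2]-.0227; ax=np.arctan2(R[1,0],R[0,0]); A=ax+np.radians(np.linspace(-55,55,40)); F=p[:2].copy()
for _ in range(3):
    E=edges(F,zf,np.arange(.022,.033,.0002),-1,A); q=circ(E,.027); F=q[:2]
print('flange',q[:2],'res',np.abs(np.hypot(*(E-F).T)-.027).mean(),'in tool',(R.T@np.r_[F-p[:2],0]).round(4), 'free r',circ(E))
D=np.r_[C-F,0]; print('shift flange->bore world',D.round(4),'tool',(R.T@D).round(4),'zf',zf)
E
python3 fit.py
```

```text
plate ((442.7587890625, -133.80316162109375), (101.7415771484375, 101.8488998413086), 10.555545806884766)
bore [ 0.4426623  -0.13340075  0.0229449 ]
flange [ 0.40820321 -0.17984324] res 0.0003969653854887374 in tool [-0.0014 -0.0005  0.    ] free r [ 0.4089339  -0.17868956  0.0258339 ]
shift flange->bore world [0.0345 0.0464 0.    ] tool [0.0577 0.0038 0.    ] zf 0.14632877279416537
```

Request:
{"fn": "play_rows", "kwargs": {
  "plan": [0, 0, 0, 0.02, 0.001, 0, 0, 0, 0, 0, 0.04, 0.003, 0, 0, 0, 0, 0, 0.055, 0.0036, 0.01, 0, 0, 0, 0, 0.0572, 0.0036, 0.03, 0, 0, 0, 0, 0.0572, 0.0036, 0.05, 0, 0, 0, 0, 0.0572, 0.0036, 0.065, 0, 0, 0, 0, 0.0572, 0.0036, 0.069, 0, 0, 0, 0, 0.0572, 0.0036, 0.069, 0, 0, 0, 0, 0.0572, 0.0036, 0.069, 0]
}}

```text
clock: 7.92
position: [0.4439, -0.1339, 0.1008]
ee_rot: [0.878, 0.478, 0.001, 0.0]
ft_force: [0.6, 0.3, -1.4]
grip_width: 0.339
grasp_force: 50.1
```

```bash
python3 - <<'E'
from h import *
o=status.get_obs(); print(o['position'].round(4),o['ft_force'].round(2),o['torque'].round(3),o['joint_pos'].round(3))
m=viewer.camera_model('wrist'); w=viewer.camera('wrist'); s=viewer.camera('scene'); cv2.imwrite('pics/w4.png',w[:,:,::-1]); cv2.imwrite('pics/s4.png',s[:,:,::-1])
a=cv2.resize(w[190:350,230:410],(450,400)); ms=viewer.camera_model('scene')
u,v=proj(ms,np.array([.4427,-.133,.05])).astype(int); b=cv2.resize(s[v-60:v+60,u-52:u+53],(350,400),interpolation=cv2.INTER_CUBIC)
cv2.imwrite('pics/c4.png',np.hstack([a,b])[:,:,::-1])
E
```

```text
[ 0.4439 -0.1339  0.1008] [ 0.62  0.28 -1.38] [-0.047 -0.048 -0.035] [-0.517  0.132  0.763  2.074 -0.111  0.974 -0.269]
```

View pics/c4.png

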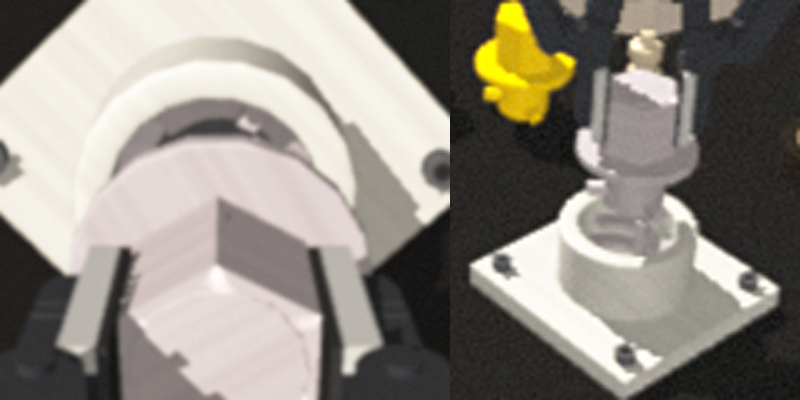

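The left half shows the flange roughly concentric over the boss, and the right half (scene) shows the shank just above the bore mouth. Lowering.

Request:
{"fn": "play_rows", "kwargs": {
  "plan": [0, 0, 0, 0.0005, -0.001, 0, 0, 0, 0, 0, 0.0005, -0.001, 0.004, 0, 0, 0, 0, 0.0005, -0.001, 0.008, 0, 0, 0, 0, 0.0005, -0.001, 0.012, 0, 0, 0, 0, 0.0005, -0.001, 0.016, 0, 0, 0, 0, 0.0005, -0.001, 0.019, 0, 0, 0, 0, 0.0005, -0.001, 0.019, 0]
}}

```text
clock: 8.9
position: [0.4428, -0.1328, 0.081]
ee_rot: [0.878, 0.478, -0.0, -0.0]
ft_force: [-0.1, 0.2, -2.0]
grip_width: 0.339
grasp_force: 50.1
```

Request:
{"fn": "play_rows", "kwargs": {
  "plan": [0, 0, 0, 0, 0, 0.001, 0, 0, 0, 0, 0, 0, 0.002, 0, 0, 0, 0, 0, 0, 0.003, 0, 0, 0, 0, 0, 0, 0.004, 0, 0, 0, 0, 0, 0, 0.005, 0, 0, 0, 0, 0, 0, 0.005, 0]
}}

```text
clock: 9.65
position: [0.4429, -0.1328, 0.0762]
ee_rot: [0.878, 0.478, -0.0, -0.0]
ft_force: [0.6, 1.3, -2.2]
grip_width: 0.337
grasp_force: 50.1
```

Request:
{"fn": "play_rows", "kwargs": {
  "plan": [0, 0, 0, 0, 0, 0.0007, 0, 0, 0, 0, 0, 0, 0.0014, 0, 0, 0, 0, 0, 0, 0.002, 0, 0, 0, 0, 0, 0, 0.002, 0]
}}

```text
clock: 10.15
position: [0.4431, -0.1329, 0.0748]
ee_rot: [0.878, 0.478, 0.0, -0.0]
ft_force: [-3.4, 1.5, 8.7]
grip_width: 0.344
grasp_force: 51.5
```

Request:
{"fn": "play_rows", "kwargs": {
  "plan": [0, 0, 0, 0, 0, 0.0007, 0, 0, 0, 0, 0, 0, 0.0014, 0, 0, 0, 0, 0, 0, 0.002, 0, 0, 0, 0, 0, 0, 0.002, 0]
}}

```text
clock: 10.65
position: [0.4435, -0.1328, 0.0742]
ee_rot: [0.878, 0.478, 0.001, -0.001]
ft_force: [-12.8, 3.2, 34.5]
grip_width: 0.34
grasp_force: 54.9
```

Contact is at about 12 mm above the rim, and the push is heavier than wanted. Easing off, then turning backward with a matching lift.

Request:
{"fn": "play_rows", "kwargs": {
  "plan": [0, 0, 0, 0, 0, -0.0013, 0, 0, 0, 0, 0, 0, -0.0013, 0]
}}

```text
clock: 10.9
position: [0.4433, -0.1329, 0.0746]
ee_rot: [0.878, 0.478, 0.001, -0.0]
ft_force: [-5.5, 0.8, 16.7]
grip_width: 0.341
grasp_force: 52.0
```

Request:
{"fn": "play_rows", "kwargs": {
  "plan": [0, 0, -3, 0, 0, -0.0002, 0, 0, 0, -6, 0, 0, -0.0004, 0, 0, 0, -9, 0, 0, -0.0006, 0, 0, 0, -10, 0, 0, -0.0007, 0]
}}

```text
clock: 11.4
position: [0.4439, -0.1329, 0.075]
ee_rot: [0.833, 0.554, 0.001, 0.0]
ft_force: [0.8, 0.7, 6.3]
grip_width: 0.343
grasp_force: 50.8
```

Request:
{"fn": "play_rows", "kwargs": {
  "plan": [0, 0, -3, 0, 0, -0.0001, 0, 0, 0, -6, 0, 0, -0.0002, 0, 0, 0, -9, 0, 0, -0.0003, 0, 0, 0, -12, 0, 0, -0.0004, 0, 0, 0, -12, 0, 0, -0.0004, 0]
}}

```text
clock: 12.02
position: [0.4429, -0.1328, 0.0746]
ee_rot: [0.771, 0.637, 0.0, -0.0]
ft_force: [0.3, 0.2, -1.6]
grip_width: 0.338
grasp_force: 50.2
```

Request:
{"fn": "play_rows", "kwargs": {
  "plan": [0, 0, 0, 0, 0, 0.0007, 0, 0, 0, 0, 0, 0, 0.0014, 0, 0, 0, 0, 0, 0, 0.0014, 0]
}}

```text
clock: 12.4
position: [0.4428, -0.1328, 0.0732]
ee_rot: [0.771, 0.637, -0.0, -0.0]
ft_force: [-0.3, -0.4, -1.7]
grip_width: 0.34
grasp_force: 50.2
```

Request:
{"fn": "play_rows", "kwargs": {
  "plan": [0, 0, 0, 0, 0, 0.0007, 0, 0, 0, 0, 0, 0, 0.0012, 0, 0, 0, 0, 0, 0, 0.0012, 0]
}}

```text
clock: 12.78
position: [0.4429, -0.1329, 0.0721]
ee_rot: [0.771, 0.637, -0.0, -0.0]
ft_force: [0.6, -0.0, -1.7]
grip_width: 0.343
grasp_force: 50.2
```

Request:
{"fn": "play_rows", "kwargs": {
  "plan": [0, 0, 0, 0, 0, 0.0007, 0, 0, 0, 0, 0, 0, 0.0012, 0, 0, 0, 0, 0, 0, 0.0012, 0]
}}

```text
clock: 13.15
position: [0.4431, -0.1329, 0.0716]
ee_rot: [0.771, 0.637, 0.0, -0.0]
ft_force: [-4.6, 0.5, 11.9]
grip_width: 0.343
grasp_force: 51.9
```

Request:
{"fn": "play_rows", "kwargs": {
  "plan": [0, 0, 0, 0, 0, 0.0006, 0, 0, 0, 0, 0, 0, 0.001, 0, 0, 0, 0, 0, 0, 0.001, 0]
}}

```text
clock: 13.52
position: [0.4433, -0.1329, 0.0714]
ee_rot: [0.771, 0.637, 0.001, -0.0]
ft_force: [-11.1, 1.9, 27.6]
grip_width: 0.341
grasp_force: 53.9
```

It fell 3 mm off a stop, and the flange is now about 9 mm up. Continue backward.

Request:
{"fn": "play_rows", "kwargs": {
  "plan": [0, 0, 0, 0, 0, -0.0009, 0, 0, 0, -4, 0, 0, -0.0011, 0, 0, 0, -8, 0, 0, -0.0013, 0, 0, 0, -12, 0, 0, -0.0015, 0, 0, 0, -12, 0, 0, -0.0015, 0]
}}

```text
clock: 14.15
position: [0.4434, -0.1329, 0.0725]
ee_rot: [0.7, 0.714, 0.001, -0.0]
ft_force: [-5.8, 1.0, 17.2]
grip_width: 0.34
grasp_force: 52.2
```

Request:
{"fn": "play_rows", "kwargs": {
  "plan": [0, 0, -4, 0, 0, -0.0001, 0, 0, 0, -8, 0, 0, -0.0003, 0, 0, 0, -12, 0, 0, -0.0005, 0, 0, 0, -12, 0, 0, -0.0005, 0]
}}

```text
clock: 14.65
position: [0.4433, -0.1331, 0.0733]
ee_rot: [0.621, 0.784, 0.001, -0.0]
ft_force: [-7.7, 0.3, 23.2]
grip_width: 0.338
grasp_force: 52.8
```

Request:
{"fn": "play_rows", "kwargs": {
  "plan": [0, 0, -4, 0, 0, -0.0008, 0, 0, 0, -8, 0, 0, -0.0011, 0, 0, 0, -12, 0, 0, -0.0014, 0, 0, 0, -12, 0, 0, -0.0014, 0]
}}

```text
clock: 15.15
position: [0.4431, -0.1331, 0.0743]
ee_rot: [0.536, 0.844, 0.0, -0.0]
ft_force: [-6.8, -0.3, 17.3]
grip_width: 0.338
grasp_force: 52.1
```

Request:
{"fn": "play_rows", "kwargs": {
  "plan": [0, 0, -4, 0, 0, -0.0003, 0, 0, 0, -8, 0, 0, -0.0006, 0, 0, 0, -12, 0, 0, -0.0009, 0, 0, 0, -12, 0, 0, -0.0009, 0]
}}

```text
clock: 15.65
position: [0.4433, -0.1332, 0.075]
ee_rot: [0.445, 0.896, 0.0, 0.0]
ft_force: [-4.0, -0.0, 11.2]
grip_width: 0.346
grasp_force: 51.5
```

Request:
{"fn": "play_rows", "kwargs": {
  "plan": [0, 0, -4, 0, 0, -0.0002, 0, 0, 0, -8, 0, 0, -0.0004, 0, 0, 0, -10, 0, 0, -0.0005, 0, 0, 0, -10, 0, 0, -0.0005, 0]
}}

```text
clock: 16.15
position: [0.4425, -0.1328, 0.0745]
ee_rot: [0.365, 0.931, -0.0, -0.0]
ft_force: [-0.2, 1.4, -2.6]
grip_width: 0.336
grasp_force: 50.2
```

```bash
python3 -c "
from h import *
o=status.get_obs(); print(o['joint_pos'].round(2),o['torque'].round(3))"
```

```text
[-0.34  0.17  0.57  2.09 -0.11  0.91  1.12] [-0.099  0.019  0.052]
```

Free again. Lowering to feel for it.

Request:
{"fn": "play_rows", "kwargs": {
  "plan": [0, 0, 0, 0, 0, 0.0007, 0, 0, 0, 0, 0, 0, 0.0014, 0, 0, 0, 0, 0, 0, 0.002, 0, 0, 0, 0, 0, 0, 0.002, 0]
}}

```text
clock: 16.65
position: [0.4427, -0.1329, 0.0726]
ee_rot: [0.365, 0.931, -0.0, -0.0]
ft_force: [-1.0, -1.3, 0.1]
grip_width: 0.343
grasp_force: 50.4
```

Request:
{"fn": "play_rows", "kwargs": {
  "plan": [0, 0, 0, 0, 0, 0.0007, 0, 0, 0, 0, 0, 0, 0.0014, 0, 0, 0, 0, 0, 0, 0.0014, 0]
}}

```text
clock: 17.02
position: [0.4428, -0.1331, 0.0713]
ee_rot: [0.365, 0.931, -0.0, -0.0]
ft_force: [-3.4, -1.1, 2.5]
grip_width: 0.34
grasp_force: 50.9
```

Request:
{"fn": "play_rows", "kwargs": {
  "plan": [0, 0, 0, 0, 0, 0.0006, 0, 0, 0, 0, 0, 0, 0.0012, 0, 0, 0, 0, 0, 0, 0.0012, 0]
}}

```text
clock: 17.4
position: [0.4428, -0.1331, 0.0702]
ee_rot: [0.365, 0.931, -0.0, -0.0]
ft_force: [-4.7, -3.1, 5.0]
grip_width: 0.346
grasp_force: 51.3
```

Request:
{"fn": "play_rows", "kwargs": {
  "plan": [0, 0, 0, 0, 0, 0.0005, 0, 0, 0, 0, 0, 0, 0.0008, 0, 0, 0, 0, 0, 0, 0.0008, 0]
}}

```text
clock: 17.77
position: [0.4429, -0.1332, 0.0695]
ee_rot: [0.365, 0.931, -0.0, 0.0]
ft_force: [-4.4, -3.1, 6.7]
grip_width: 0.337
grasp_force: 51.6
```

Request:
{"fn": "play_rows", "kwargs": {
  "plan": [0, 0, -2, 0, 0, 0, 0, 0, 0, -4, 0, 0, 0.0006, 0, 0, 0, -4, 0, 0, 0.0012, 0, 0, 0, -4, 0, 0, 0.0012, 0]
}}

```text
clock: 18.27
position: [0.4431, -0.1324, 0.0679]
ee_rot: [0.332, 0.943, 0.0, 0.0]
ft_force: [-0.3, 0.3, -3.8]
grip_width: 0.342
grasp_force: 50.0
```

Request:
{"fn": "play_rows", "kwargs": {
  "plan": [0, 0, 0, 0, 0, 0.0006, 0, 0, 0, 0, 0, 0, 0.001, 0, 0, 0, 0, 0, 0, 0.001, 0]
}}

```text
clock: 18.65
position: [0.4429, -0.1328, 0.0671]
ee_rot: [0.332, 0.943, 0.0, 0.0]
ft_force: [0.5, -0.5, -2.6]
grip_width: 0.346
grasp_force: 50.1
```

Request:
{"fn": "play_rows", "kwargs": {
  "plan": [0, 0, 0, 0, 0, 0.0006, 0, 0, 0, 0, 0, 0, 0.001, 0, 0, 0, 0, 0, 0, 0.001, 0]
}}

```text
clock: 19.02
position: [0.4429, -0.1328, 0.0661]
ee_rot: [0.332, 0.943, 0.0, -0.0]
ft_force: [0.7, -0.3, -0.9]
grip_width: 0.341
grasp_force: 50.2
```

Request:
{"fn": "play_rows", "kwargs": {
  "plan": [0, 0, 0, 0, 0, 0.0005, 0, 0, 0, 0, 0, 0, 0.0008, 0, 0, 0, 0, 0, 0, 0.0008, 0]
}}

```text
clock: 19.4
position: [0.4431, -0.1329, 0.0658]
ee_rot: [0.332, 0.943, 0.0, 0.0]
ft_force: [-3.4, 0.1, 7.7]
grip_width: 0.338
grasp_force: 51.5
```

It has dropped into the start, flange about 3.2 mm up. Now forward, sinking 4.5 mm per rad.

Request:
{"fn": "play_rows", "kwargs": {
  "plan": [0, 0, 3, 0, 0, 0.0001, 0, 0, 0, 6, 0, 0, 0.0003, 0, 0, 0, 9, 0, 0, 0.0005, 0, 0, 0, 9, 0, 0, 0.0005, 0]
}}

```text
clock: 19.9
position: [0.4437, -0.133, 0.0653]
ee_rot: [0.405, 0.914, 0.0, 0.001]
ft_force: [1.3, -0.6, 3.6]
grip_width: 0.341
grasp_force: 50.7
```

Request:
{"fn": "play_rows", "kwargs": {
  "plan": [0, 0, 3, 0, 0, 0.0002, 0, 0, 0, 6, 0, 0, 0.0004, 0, 0, 0, 9, 0, 0, 0.0007, 0, 0, 0, 9, 0, 0, 0.0007, 0]
}}

```text
clock: 20.4
position: [0.4435, -0.1329, 0.0645]
ee_rot: [0.475, 0.88, 0.0, 0.001]
ft_force: [1.9, 0.1, 5.3]
grip_width: 0.34
grasp_force: 50.9
```

Tracking well, at 0.8 mm per 9°. Flange is about 1.9 mm up.

Request:
{"fn": "play_rows", "kwargs": {
  "plan": [0, 0, 3, 0, 0, 0.0002, 0, 0, 0, 6, 0, 0, 0.0004, 0, 0, 0, 9, 0, 0, 0.0007, 0, 0, 0, 9, 0, 0, 0.0007, 0]
}}

```text
clock: 20.9
position: [0.4434, -0.1327, 0.0637]
ee_rot: [0.543, 0.84, 0.0, 0.0]
ft_force: [0.6, -0.2, 4.8]
grip_width: 0.338
grasp_force: 50.9
```

Request:
{"fn": "play_rows", "kwargs": {
  "plan": [0, 0, 3, 0, 0, 0.0002, 0, 0, 0, 6, 0, 0, 0.0004, 0, 0, 0, 9, 0, 0, 0.0007, 0, 0, 0, 9, 0, 0, 0.0007, 0]
}}

```text
clock: 21.4
position: [0.4435, -0.1325, 0.063]
ee_rot: [0.607, 0.795, 0.0, 0.0]
ft_force: [-0.2, 1.6, 5.3]
grip_width: 0.339
grasp_force: 51.2
```

```bash
python3 -c "
from h import *
o=status.get_obs(); print(o['joint_pos'].round(2),o['ft_force'].round(2),o['torque'].round(3))"
```

```text
[-0.4   0.2   0.64  2.1  -0.15  0.89  0.6 ] [-0.2   1.62  5.29] [ 0.208 -0.182  0.059]
```

Request:
{"fn": "play_rows", "kwargs": {
  "plan": [0, 0, 2, 0, 0, 0.0001, 0, 0, 0, 4, 0, 0, 0.0003, 0, 0, 0, 4, 0, 0, 0.0003, 0]
}}

```text
clock: 21.78
position: [0.4434, -0.1328, 0.0628]
ee_rot: [0.635, 0.773, 0.0, 0.0]
ft_force: [0.9, 0.8, 6.9]
grip_width: 0.336
grasp_force: 51.0
```

```bash
python3 -c "
from h import *
o=status.get_obs(); print(o['position'].round(4),o['ft_force'].round(2),o['torque'].round(3))"
```

```text
[ 0.4434 -0.1328  0.0628] [0.91 0.82 6.94] [ 0.105 -0.039 -0.067]
```

Request:
{"fn": "play_rows", "kwargs": {
  "plan": [0, 0, 2, 0, 0, 0.0001, 0, 0, 0, 4, 0, 0, 0.0002, 0, 0, 0, 4, 0, 0, 0.0002, 0]
}}

```text
clock: 22.15
position: [0.4434, -0.1333, 0.0627]
ee_rot: [0.661, 0.75, 0.0, 0.0]
ft_force: [-0.3, -1.0, 8.7]
grip_width: 0.341
grasp_force: 51.4
```

```bash
python3 -c "
from h import *
o=status.get_obs(); print(o['position'].round(4),o['ft_force'].round(2),o['torque'].round(3))"
```

```text
[ 0.4434 -0.1333  0.0627] [-0.28 -1.01  8.73] [-0.218  0.204 -0.004]
```

The sinking has stopped and the height matches the seated value, so I'm checking with a picture.

```bash
python3 - <<'E'
from h import *
s=viewer.camera('scene'); w=viewer.camera('wrist'); ms=viewer.camera_model('scene')
u,v=proj(ms,np.array([.4427,-.133,.045])).astype(int); b=cv2.resize(s[v-30:v+30,u-30:u+30],(400,400),interpolation=cv2.INTER_CUBIC)
a=cv2.resize(w[210:330,250:370],(400,400),interpolation=cv2.INTER_CUBIC); cv2.imwrite('pics/c5.png',np.hstack([b,a])[:,:,::-1])
E
```

```text
(no output)
```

View pics/c5.png

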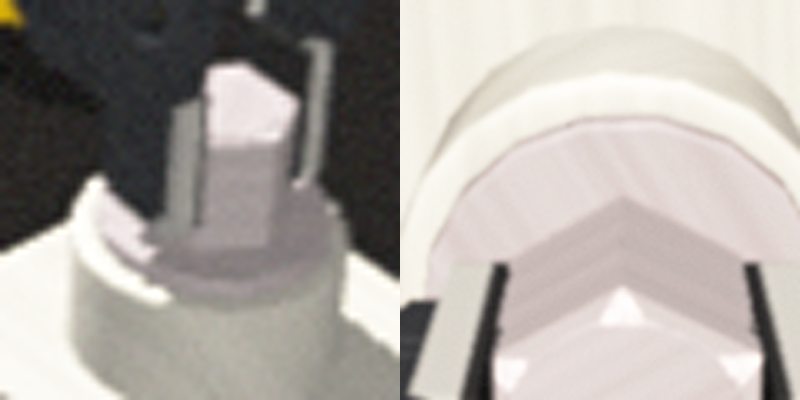

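The flange lies on the rim with no visible gap: left crop around (230,260), right crop along the arc at (620,120). One small snug step.

Request:
{"fn": "play_rows", "kwargs": {
  "plan": [0, 0, 2, 0, 0, 0.0001, 0, 0, 0, 4, 0, 0, 0.0001, 0, 0, 0, 5, 0, 0, 0.0001, 0, 0, 0, 5, 0, 0, 0.0001, 0]
}}

```text
clock: 22.75
position: [0.4434, -0.1335, 0.0627]
ee_rot: [0.694, 0.72, 0.0, 0.001]
ft_force: [-0.7, -2.2, 11.3]
grip_width: 0.344
grasp_force: 51.8
```

```bash
python3 -c "
from h import *
o=status.get_obs(); print(o['position'].round(4),o['ft_force'].round(2),o['torque'].round(3))"
```

```text
[ 0.4434 -0.1335  0.0627] [-0.75 -2.16 11.33] [-0.446  0.38   0.116]
```

Height is unchanged while turning, so it is seated. Relieve, release, retreat.

Request:
{"fn": "play_rows", "kwargs": {
  "plan": [0, 0, 0, 0, 0, -0.0006, 0, 0, 0, 0, 0, 0, -0.0006, 0.4, 0, 0, 0, 0, 0, -0.0006, 0.6, 0, 0, 0, 0, 0, -0.0006, 0.8, 0, 0, 0, 0, 0, -0.0006, 0.8, 0, 0, 0, 0, 0, -0.0006, 0.8, 0, 0, 0, 0, 0, -0.02, 0.8, 0, 0, 0, 0, 0, -0.05, 0.8, 0, 0, 0, -0.02, 0, -0.09, 0.8, 0, 0, 0, -0.05, 0, -0.11, 0.8, 0, 0, 0, -0.05, 0, -0.11, 0.8, 0, 0, 0, -0.05, 0, -0.11, 0.8]
}}

```text
clock: 24.25
position: [0.4445, -0.1822, 0.1715]
ee_rot: [0.694, 0.72, -0.0, -0.0]
ft_force: [0.5, 1.0, -0.5]
grip_width: 0.799
grasp_force: 0.0
```

```bash
python3 - <<'E'
from h import *
o=status.get_obs(); print(o['position'].round(4),o['ft_force'].round(2))
m=viewer.camera_model('wrist'); w=viewer.camera('wrist'); s=viewer.camera('scene'); ms=viewer.camera_model('scene')
u,v=proj(ms,np.array([.4427,-.133,.045])).astype(int); b=cv2.resize(s[v-35:v+35,u-35:u+35],(400,400),interpolation=cv2.INTER_CUBIC)
u,v=proj(m,np.array([.4427,-.133,.045]),True).astype(int); print(u,v); a=cv2.resize(w[max(v-60,0):v+60,u-60:u+60],(400,400),interpolation=cv2.INTER_CUBIC); cv2.imwrite('pics/c6.png',np.hstack([b,a])[:,:,::-1])
E
```

```text
[ 0.4445 -0.1822  0.1715] [ 0.55  0.99 -0.52]
317 168
```

View pics/c6.png

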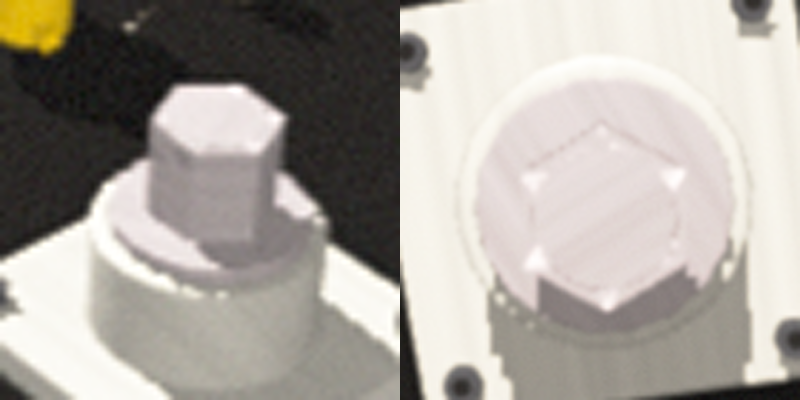

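The released plug stands upright with its flange flush and centred on the boss: left crop (210,230), right crop (605,205). Handing in.

```bash
python3 -c "
from workcell import manip
print(manip.hand_in())"
```

```text
the job is handed in; nothing more can be done
None
```

The plug dropped into the thread start and is screwed in until its flange sits on the rim, then released; the job is handed in at about 24 s of the 61 s, but the hand-in gave no pass or fail result.

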